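Hold the offset lever level over its fixture

TASK

First swing the fixture's clamp arm round to its load position, straight over the raised steel index rib and parallel to the long edge of the base plate. Then pick up the cast offset lever by its bar at its balance point, which lies nearer the heavy boss, and hold it level and still about 40 mm above the two nest rings, the large boss centred over the large ring and the small boss over the small ring. Finish while holding it there (do not set it down) so that its fit can be checked, and leave the binding clip, the thread spool and the thimble undisturbed.

Things in the scene. Friction and masses are not known exactly. Their poses are not given: they have to be found in the camera images.
- offset_lever: Loose cast aluminium lever of bare metal, about 0.4 to 0.65 kg, lying flat on the bench. Origin: centre of the underside of its large round boss (48 mm diameter, 36 mm high, with a 2.5 mm collar on top). From there a straight flat-sided bar, 14 mm wide and 22 mm high (its underside 10 mm and its top 32 mm above the underside of the bosses), runs along the body's +x to x = 145 mm, then bends slightly to +y to the small boss. z is up.
- lever_balance (a point): The lever's balance point, inside the bar at mid-height: 53 mm along +x from the axis of the large boss (29 mm outside its rim), 21 mm above the underside. Gripping the bar across its 14 mm width within about 15 mm of here along the bar counts as gripping at the balance point.
- lever_boss (a point): Centre of the underside of the large boss (the lever's origin).
- lever_tip (a point): Centre of the underside of the small boss, 22 mm diameter, 36 mm high, at (165, 10, 0) mm in the lever's frame.
- fixture: Loading fixture fixed on the bench: grey base plate 230 (x) x 120 (y, from -70 to +50) x 12 mm with two steel nest rings on top, and a swing clamp. Origin: on the bench, midway along the plate and 50 mm inside its +y edge. A raised steel index rib (62 x 6 mm, 4 mm high) along the plate's -y edge, from x = 47 to 109 mm at y = -50 mm, marks the clamp's load position.
- nest_large (a point): Centre of the top rim of the large nest ring (64 mm outside, 52 mm inside, 8 mm high), 20 mm above the bench, at (-80, 0, 20) mm in the fixture's frame.
- nest_small (a point): Centre of the top rim of the small nest ring (38 mm outside, 26 mm inside, 8 mm high), 20 mm above the bench, at (85, 10, 20) mm in the fixture's frame.
- swing_clamp (a joint): Angle of the clamp arm (rad, 0 to 2.4) about its vertical pivot. At 0 the arm points along the fixture's +y, across the plate between the nests; it grows clockwise seen from above. 1.57 is the load position, the arm pointing along the fixture's +x over the index rib (within 0.12). A light friction of about 0.12 N m holds it where it is left. It starts between 0 and 0.5.
- clamp_hinge (a point): On the clamp's vertical pivot axis, 51 mm above the bench, at (20, -50, 51) mm in the fixture's frame; the pivot bolt's top is 63 mm above the bench.
- clamp_handle (a point): On the axis of the clamp's upright black round handle, 16 mm diameter, 85 mm from the pivot axis. This point is 86 mm above the bench; the handle rises from the arm's top (56 mm above the bench) to 106 mm.
- clip_clamp: Bystander: binding clip, 22 x 83 x 28 mm, lying on the bench; origin under its centre.
- yarn_spool: Bystander: standing thread spool, 33 mm diameter, 58 mm high; origin under its centre.
- steel_thimble: Bystander: steel thimble, 20 mm diameter, 24 mm high; origin under its centre.

How it is judged:
By the outcome, as a careful person would: the job done as asked, in the order asked, and still so for the second after the job is handed in, while the arm keeps its last pose, push and grip.
It also fails if it takes over 51 s, if anything falls off the work surface, if the arm or the gripper's body presses on something with over 40 N, if the wrist force passes 120 N, or if a joint passes its speed limit or range.

ROBOT

A 6-joint arm with a two-finger parallel gripper is mounted at the origin on a cart in front of the work surface, level with it; the furniture and walls round the work are solid. World frame = base frame: x ahead of the robot, y to its left, z up, the work surface at z = 0. Lengths are in mm, angles in rad, forces in N, time in s.
With the tool pointing down it reaches from about 325 to 925 mm from the base axis. Payload 3.1 kg.
Tool frame: the origin (TCP) lies midway between the tips of the shut fingers; the grasp point (between the pads) lies 19 mm behind it; y points along the fingers, x is the direction in which the jaws open and shut, and the axes are right-handed (so a half turn about y gives the same grasp; the last joint's range is limited). The gripper opens to 85 mm and grips with 20 to 120 N. Pads are 22 mm wide; open, the fingers measure 114 mm over their backs; the gripper's body (76 mm by 85 mm) begins 54 mm behind the grasp point. The pads swing forward as they close: fully open they stand 13 mm farther back than shut.
Start: joints at [-1.26, 0.217, 1.613, -0, 1.311, -0.112], TCP at [256.469, -569.968, 231.3] pointing down, gripper open.
Joint ranges: [-2.75, 2.75], [-0.78, 2.1], [0.31, 2.55], [-1.13, 4.27], [0.13, 2.63], [-2.58, 2.58]. Speed limits (rad/s): [2.79, 2.79, 3.14, 3.14, 3.14, 3.14].

INTERFACE

Orientations are given as [roll, pitch, yaw] about the fixed x, y, z axes, in that order (R = Rz(yaw) Ry(pitch) Rx(roll)).
In Python, from plant import arm, vision gives the robot as it stands.
- The arm moves only by the tool arm_command, never from a script. Its argument "moves" is a list of rows, each an object of numbers: "x", "y", "z": the shift along the world's x, y, z in cm; "twist": the turn about the world's z in units of 6 degrees (1.0 is 6 degrees); "grip": the gripper command: -1 is shut, 1 is fully open, values between are in proportion. A call has 1 to 20 rows; each row is the pose to reach, as a shift and turn from the pose commanded when the call began; what a row does not reach only later rows make up. A row lasts 1/8 s, in which the tool goes at most 62.5 mm and 10.7 degrees, less where a joint would pass 70% of its speed; a pose out of reach is approached as far as the arm can. A call with a gripper value outside its range is refused whole. The fingers move at their own pace and stop on an object; the grip force is fixed at half the most. Time passes only in rows, so rows that repeat a pose let the fingers close. It gives the time, the measured TCP pose, the force and the opening at its end, in the units of the state.
- arm.get_obs(): the state, without advancing time (a new reading comes with each control period).
- vision.snapshot(name): name is "side" or "top"; returns (picture, depth): 400x640x3 uint8, red, green, blue; 400x640 float32, mm along the optical axis (not along the pixel's ray), 0 where there is no reading.
- vision.calibration(name): a dict with "fx", "fy", "cx", "cy" (pixels), "R" (3x3) and "t" (3): a world point X has camera coordinates R X + t. Camera axes: x right, y down, z forward; pixel columns grow to the right and rows downward; lengths in mm; the calibration is good to about 2 mm. A picture is of the moment at which its call begins. calibration takes no time and is no camera call.
- arm.finish_job(): hands the job in, once; it reports no verdict.
Trained networks look in the newest picture that a camera, given by its name, has taken for a name from the list of things; names that differ only in an ending like _2 or _b are one class to them, and where a whole thing is asked for, a point or a joint stands for the part that bears it (a point fixed in the world has none). Each returns a list of dicts, best first, with "conf" (0 to 1); they miss things now and then, are a little off and sometimes report something else, mostly with a low value. They report only what shows in the picture. A call takes as long as a camera call.
- vision.masks_of(camera, target): "region" (400x640 bool, what is visible of it) and "box" ([left, top, right, bottom] in pixels, round what is visible of it).
The state is a dict: "t": time; "joint_positions": joint angles; "qd": joint speeds; "joint_torque": joint torques, N m; "position": TCP position; "orientation": TCP orientation; "wrist_force": force on the tool from outside, world axes, zero at the start; "ft_torque": the same for the moment, N m; "grip_width": finger opening in mm.
Only numpy, scipy, OpenCV 4.12 (cv2) and the standard library are available. Lean on these libraries where they do the work, as an engineer would, in place of code of your own. Each camera call takes 0.05 s, during which the arm holds its last target.

## Working session

There is one attempt and no reset: what is moved stays moved. The work goes in short steps, Python scripts to look and compute and a tool call to move; the robot and the scene stay as the last step left them, time stands still between calls to the robot, and variables do not carry over. Pictures are saved under pics/ and viewed, and the job is handed in when it is done.

Besides the shell and the picture viewer there is one more tool, called after "Call:" as name([rows], argument=value, ...), one row to a line, values as JSON. arm_command: Moves the arm, as the interface text tells. Its arguments: {"type":"object","properties":{"moves":{"type":"array"}},"required":["moves"]}

```bash
ls; mkdir -p pics; python3 - <<'E'
from plant import arm, vision
import cv2,numpy as np
for n in ("side","top"):
    p,d=vision.snapshot(n); cv2.imwrite(f"pics/{n}0.png",p[:,:,::-1]); np.save(f"pics/{n}0.npy",d)
    c=vision.calibration(n); print(n,c)
o=arm.get_obs(); print(o)
E
```

```text
pics
side {'fx': 480.0638185984224, 'fy': 480.0638185984224, 'cx': 328.98824779136254, 'cy': 197.95833754994615, 'R': array([[-0.99358728, -0.11069922,  0.02302175],
       [-0.07689522,  0.5122905 , -0.85536283],
       [ 0.08289417, -0.85164789, -0.51751757]]), 't': array([ 602.88333009,   73.79228376, 1095.970765  ])}
top {'fx': 394.38390505353743, 'fy': 394.38390505353743, 'cx': 311.9465545872413, 'cy': 194.14160837272988, 'R': array([[ 1.66679116e-04, -9.99788222e-01,  2.05787190e-02],
       [-9.82964367e-01, -3.94609442e-03, -1.83753862e-01],
       [ 1.83796152e-01, -2.01975196e-02, -9.82756854e-01]]), 't': array([ 58.80013916, 598.86814905, 985.80021039])}
{'t': 0.1, 'joint_positions': array([-1.26022220e+00,  2.17653131e-01,  1.61476686e+00,  4.24059033e-05,
        1.31130003e+00, -1.12172895e-01]), 'qd': array([-0.00013585, -0.00096576, -0.00320185, -0.00053873,  0.00040488,
        0.00115432]), 'joint_torque': array([-9.00551186e-05, -3.98075151e+01, -3.04968989e+01, -9.73334659e-05,
        4.25092192e-03,  1.86195848e-05]), 'position': array([ 256.24141739, -569.26328069,  230.11827772]), 'orientation': array([-1.57051749,  0.00210941, -1.14805993]), 'wrist_force': array([-0.90592731, -0.08853112, -0.21843367]), 'ft_torque': array([0.01289207, 0.02815635, 0.05798762]), 'grip_width': 85.65864213380829}
```

View pics/side0.png

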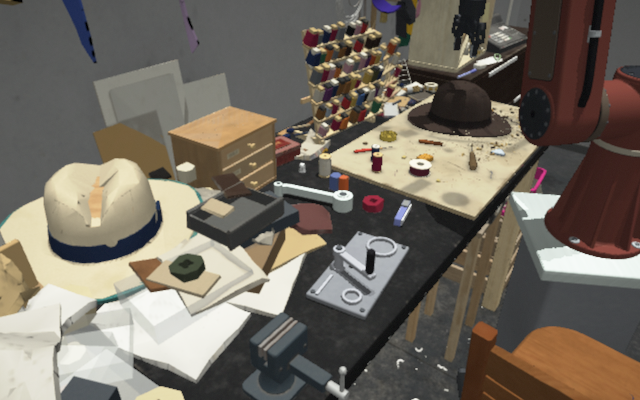

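View pics/top0.png

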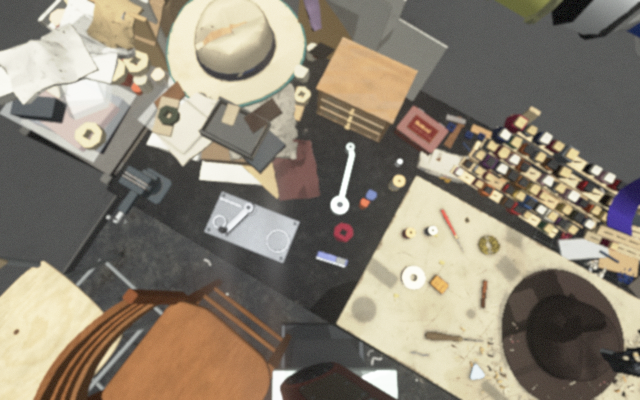

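```bash
cat > h.py <<'E'
from plant import arm, vision
import cv2,numpy as np
C={n:vision.calibration(n) for n in("side","top")}
def ray(n,u,v):
    c=C[n]; d=np.array([(u-c['cx'])/c['fx'],(v-c['cy'])/c['fy'],1.]); R=np.array(c['R']); o=-R.T@c['t']; return o,R.T@d
def atz(n,u,v,z):
    o,d=ray(n,u,v); return o+d*(z-o[2])/d[2]
def proj(n,X):
    c=C[n]; p=np.array(c['R'])@np.asarray(X,float)+c['t']; return np.array([c['fx']*p[0]/p[2]+c['cx'],c['fy']*p[1]/p[2]+c['cy']])
def dep(n,u,v,z):
    o,d=ray(n,u,v); return o+d*z
def tri(uv1,uv2):
    o1,d1=ray("side",*uv1);o2,d2=ray("top",*uv2)
    A=np.stack([d1,-d2],1); s=np.linalg.lstsq(A,o2-o1,rcond=None)[0]
    a=o1+s[0]*d1;b=o2+s[1]*d2; return (a+b)/2,np.linalg.norm(a-b)
E
python3 - <<'E'
from h import *
for n in ("side","top"):
    p,d=vision.snapshot(n)
    for t in ("offset_lever","lever_boss","lever_tip","fixture","swing_clamp","clamp_handle","clip_clamp","yarn_spool","steel_thimble"):
        for m in vision.masks_of(n,t)[:2]:
            r=m['region']; v,u=np.nonzero(r)
            print(n,t,round(m['conf'],2),[int(x) for x in m['box']],r.sum(),u.mean().round(1),v.mean().round(1), dep(n,u.mean(),v.mean(),np.median(d[r])).round(0))
def crop(n,f,x0,y0,x1,y1,s,o):
    im=cv2.imread(f)[y0:y1,x0:x1]; cv2.imwrite(o,cv2.resize(im,None,fx=s,fy=s,interpolation=cv2.INTER_CUBIC))
crop("side","pics/side0.png",250,150,450,330,4,"pics/sc.png".replace("sc","sidec"))
crop("top","pics/top0.png",190,130,390,280,4,"pics/topc.png")
E
```

```text
side offset_lever 0.89 [273, 180, 354, 213] 1057 316.8 194.7 [639. -23.  24.]
side offset_lever 0.68 [329, 245, 373, 280] 619 357.0 260.6 [527. 268.  65.]
side lever_boss 0.97 [271, 181, 351, 209] 1034 317.4 194.8 [638. -23.  24.]
side lever_tip 0.61 [274, 177, 350, 211] 1058 317.1 194.9 [639. -23.  24.]
side fixture 0.65 [307, 229, 410, 318] 5076 357.7 273.5 [524. 255.  25.]
side fixture 0.43 [329, 245, 372, 283] 639 357.1 260.9 [527. 268.  65.]
side swing_clamp 0.23 [305, 234, 408, 320] 5215 357.5 273.6 [524. 255.  25.]
side clamp_handle 0.75 [331, 243, 373, 278] 648 357.1 261.0 [527. 267.  64.]
side clamp_handle 0.74 [316, 153, 330, 182] 275 323.8 164.8 [ 639. -162.   35.]
side clip_clamp 0.76 [393, 204, 410, 227] 256 401.8 212.3 [436.  17.  19.]
side yarn_spool 0.61 [317, 152, 330, 180] 275 324.0 164.7 [ 639. -162.   35.]
side steel_thimble 0.48 [296, 164, 308, 172] 66 301.2 167.5 [ 703. -180.   12.]
top offset_lever 0.92 [331, 140, 352, 217] 555 342.5 187.4 [621. -23.  35.]
top lever_boss 0.82 [329, 142, 356, 216] 644 343.3 183.9 [632. -26.  32.]
top lever_tip 0.75 [327, 143, 355, 215] 665 342.8 186.8 [624. -24.  30.]
top fixture 0.73 [203, 193, 300, 261] 3745 251.5 227.2 [515. 222.  14.]
top swing_clamp 0.87 [219, 205, 253, 235] 294 235.8 219.5 [531. 257.  56.]
top clamp_handle 0.59 [221, 205, 254, 237] 291 235.8 219.5 [531. 258.  57.]
top clip_clamp 0.69 [318, 252, 346, 267] 266 331.1 259.0 [431.   9.  20.]
top yarn_spool 0.68 [385, 171, 405, 191] 175 396.5 182.5 [ 631. -165.   55.]
top yarn_spool 0.65 [217, 204, 252, 234] 291 235.1 220.1 [529. 259.  56.]
top steel_thimble 0.44 [393, 161, 401, 167] 27 397.5 162.8 [ 695. -179.   19.]
```

```bash
sleep 1
```

```text
(no output)
```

View pics/sidec.png

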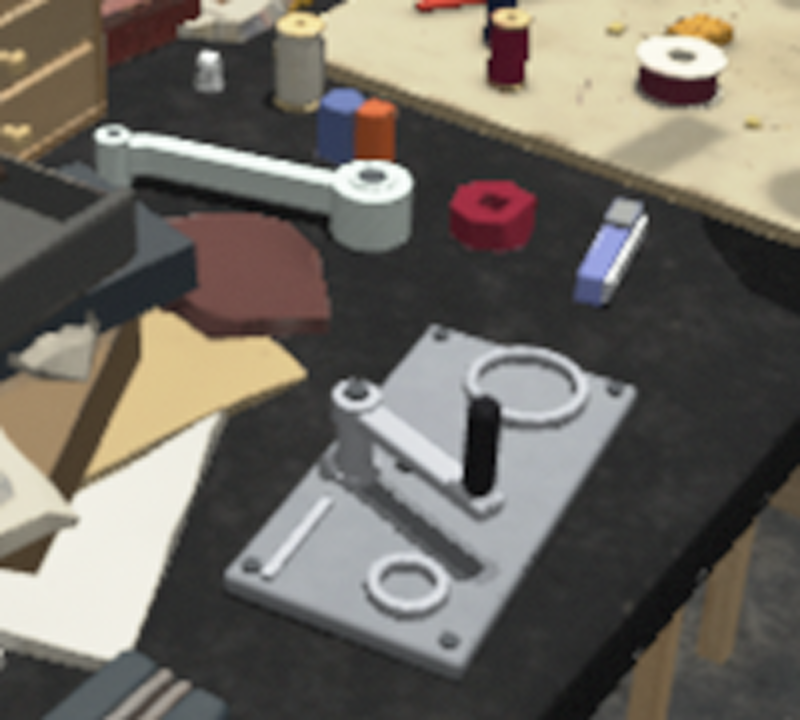

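View pics/topc.png

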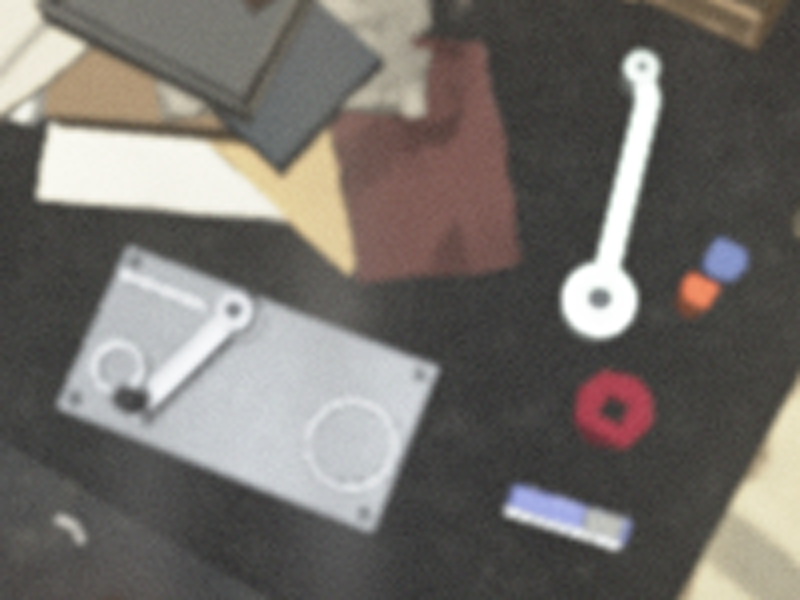

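```bash
cat > fit.py <<'E'
from h import *
from scipy.optimize import least_squares
def T(n,u,v): return ("top",u/4+190-.375,v/4+130-.375) if n=="t" else ("side",u/4+250-.375,v/4+150-.375)
def fit(obs,x0,freez=False):
    def W(p,X): c,s=np.cos(p[2]),np.sin(p[2]); return np.array([p[0]+c*X[0]-s*X[1],p[1]+s*X[0]+c*X[1],X[2]+p[3]])
    def r(p): return np.concatenate([proj(o[0],W(p,X))-o[1:] for X,o in obs]+[[p[3]*(0 if freez else 1)*.0]])
    s=least_squares(r,x0,loss='soft_l1'); return s.x,s.fun[:-1].reshape(-1,2)
E
python3 - <<'E'
from fit import *
f=[((-80,0,20),T("t",352,444)),((85,10,20),T("t",117,365)),((20,-50,63),T("t",234,308)),
((-115,-70,12),T("t",440,368)),((115,-70,12),T("t",132,244)),((115,50,12),T("t",58,408)),((-115,50,12),T("t",375,532)),
((-80,0,20),T("s",528,386)),((85,10,20),T("s",407,583)),((20,-50,63),T("s",357,389)),
((-115,-70,12),T("s",437,325)),((115,-70,12),T("s",228,578)),((115,50,12),T("s",460,672)),((-115,50,12),T("s",635,388))]
p,r=fit(f,[515,222,1.3,0]); print(p,r.round(1).tolist())
for sub in ([o for o in f if o[1][0]=="top"],[o for o in f if o[1][0]=="side"]): print(fit(sub,p)[0])
l=[((0,0,38.5),T("t",600,298)),((165,10,36),T("t",641,66)),((0,0,38.5),T("s",373,177)),((165,10,36),T("s",115,132))]
p2,r2=fit(l,[590,-23,0.,0]); print(p2,r2.round(1).tolist())
for sub in ([o for o in l if o[1][0]=="top"],[o for o in l if o[1][0]=="side"]): print(fit(sub,p2)[0])
for k in [((371.25,251),(222.5,229.5))]:
  print(tri(*k))
c,s=np.cos(p[2]),np.sin(p[2])
def W(X): return np.array([p[0]+c*X[0]-s*X[1],p[1]+s*X[0]+c*X[1],X[2]])
for th in np.arange(0,.6,.1):
  h=W((20+85*np.sin(th),-50+85*np.cos(th),106)); print(th,h.round(0),proj("top",h).round(1),proj("side",h).round(1))
E
```

```text
[509.40401722 225.02007249   1.19615078  -3.39938384] [[0.2, -0.4], [0.7, 0.2], [0.3, 0.3], [0.1, -0.5], [-0.6, -0.1], [-0.2, -0.6], [-0.4, 0.2], [0.0, -0.2], [0.5, 0.0], [0.4, 0.6], [-0.9, 0.2], [-1.3, -0.3], [0.3, -0.6], [1.3, 0.7]]
[509.09980268 225.06961506   1.19589456  -3.46593354]
[509.65747434 223.43581117   1.19700215  -4.67510674]
[ 5.75472129e+02 -1.38246977e+01 -2.53321411e-01 -2.93868770e-01] [[-0.2, -0.2], [0.2, -0.1], [0.3, -0.2], [-0.0, 0.3]]
[ 5.75065116e+02 -1.43375760e+01 -2.46755847e-01 -6.15895722e-01]
[ 5.75937091e+02 -1.11503788e+01 -2.70678596e-01  5.83054328e-01]
(array([501.67777278, 281.71865688, 100.40547629]), np.float64(2.2311611812356538))
0.0 [484. 256. 106.] [232.2 236. ] [382.3 240.9]
0.1 [488. 264. 106.] [229.  234.6] [380.3 243.3]
0.2 [492. 272. 106.] [226.1 232.8] [377.8 245.6]
0.30000000000000004 [497. 278. 106.] [223.4 230.8] [374.9 247.7]
0.4 [503. 285. 106.] [220.8 228.5] [371.6 249.6]
0.5 [509. 291. 106.] [218.6 225.9] [367.9 251.3]
```

```bash
python3 - <<'E'
from h import *
pts=[]
for n in("top","side"):
    d=np.load(f"pics/{n}0.npy"); v,u=np.nonzero(d>0); c=C[n]
    X=np.stack([(u-c['cx'])/c['fx'],(v-c['cy'])/c['fy'],np.ones(len(u))],1)*d[v,u][:,None]
    pts.append((X-c['t'])@np.array(c['R']))
P=np.concatenate(pts)
# height map 50mm grid x 200..800, y -650..500
print("x\\y", list(range(450,-650,-50)))
for x in range(850,150,-50):
    row=[]
    for y in range(450,-650,-50):
        m=(abs(P[:,0]-x)<25)&(abs(P[:,1]-y)<25); row.append(int(np.percentile(P[m,2],99)) if m.sum()>3 else -99)
    print(x,row)
E
```

```text
x\y [450, 400, 350, 300, 250, 200, 150, 100, 50, 0, -50, -100, -150, -200, -250, -300, -350, -400, -450, -500, -550, -600]
850 [137, 137, 121, 158, 117, 120, 119, 467, 449, 170, 171, 171, 171, 169, 45, 4, 425, 417, 413, -99, -99, -99]
800 [152, 152, 124, 161, 162, 162, 162, 98, 3, 169, 170, 170, 170, 46, 48, 46, 16, 21, 458, 461, 423, -99]
750 [153, 153, 160, 160, 159, 161, 159, 92, 49, 4, 38, 170, 652, 640, 651, 45, 319, 329, 122, 15, 405, 366]
700 [117, 123, 122, 160, 159, 157, 120, 94, 48, 4, 35, 4, 671, 697, 717, 693, 628, 335, 122, 6, 9, 305]
650 [115, 116, 17, 19, 22, 148, 116, 48, 47, 33, 34, 3, 60, 60, 715, 650, 290, 338, 342, 298, 4, 18]
600 [115, 3, 3, 17, 19, 23, 48, 46, 39, 40, 50, 49, 58, 24, 15, 15, 88, 229, 336, 333, 334, 329]
550 [4, 3, 18, 21, 63, 62, 15, 15, 4, 40, 46, 49, 13, 15, 15, 24, 16, 15, 178, 430, 333, 320]
500 [3, 3, 15, 106, 57, 21, 21, 20, 3, 24, 25, 6, 15, 64, 59, 21, 21, 29, 376, 405, 229, 283]
450 [-793, -99, 3, 3, 13, 20, 22, 15, 21, 29, 5, 15, 15, 15, 15, 16, 18, 30, 30, 385, 15, 14]
400 [-792, -789, -794, 2, 3, 3, 7, 3, 4, 29, 19, 15, 35, 41, 39, 27, 15, 19, 16, 26, 24, 24]
350 [136, -791, -789, -788, -793, 2, 3, 3, 3, 3, 15, 15, 16, 40, 36, 29, 15, 25, 31, 28, 106, 104]
300 [67, -127, -129, -789, -791, -792, -99, 3, 3, 14, 16, 15, 15, 15, 15, 15, 15, 25, 33, 131, 396, 346]
250 [-126, -125, -126, -128, -788, -790, -791, -791, 486, 529, 541, 16, 15, 15, 35, 33, 24, 35, 33, 347, 400, 294]
200 [-126, -126, -126, -126, -127, -787, 304, 491, 492, -794, 6, 15, 15, 15, 15, 16, 22, 33, 33, 342, 138, 136]
```

Call:
arm_command([
  {"x": 0.5,"y": 2,"z": 2,"twist": 0.5},
  {"x": 2,"y": 7,"z": 3,"twist": 1.5},
  {"x": 3.5,"y": 12,"z": 3,"twist": 2.5},
  {"x": 5,"y": 17.5,"z": 3,"twist": 4},
  {"x": 6.5,"y": 23,"z": 3,"twist": 5},
  {"x": 8,"y": 28,"z": 3,"twist": 6.2},
  {"x": 9.6,"y": 33.5,"z": 3,"twist": 7.4},
  {"x": 11.2,"y": 39,"z": 3,"twist": 8.6},
  {"x": 12.8,"y": 44.5,"z": 3,"twist": 9.8},
  {"x": 14.4,"y": 50,"z": 3,"twist": 11},
  {"x": 16,"y": 55.5,"z": 3,"twist": 12.2},
  {"x": 17.6,"y": 61,"z": 3,"twist": 13.5},
  {"x": 19.2,"y": 66.5,"z": 2,"twist": 14.8},
  {"x": 20.8,"y": 72,"z": 1,"twist": 16},
  {"x": 22.3,"y": 77.5,"z": 0,"twist": 17.2},
  {"x": 23.7,"y": 82.5,"z": -2,"twist": 18.3},
  {"x": 24.4,"y": 85,"z": -4,"twist": 18.8},
  {"x": 24.5,"y": 85.3,"z": -4,"twist": 18.8},
  {"x": 24.5,"y": 85.3,"z": -4,"twist": 18.8},
  {"x": 24.5,"y": 85.3,"z": -4,"twist": 18.8},
])

```text
$.moves[0]: bad value
```

Call:
arm_command([
  {"x": 0.5,"y": 2,"z": 2,"twist": 0.5,"grip": 1},
  {"x": 2,"y": 7,"z": 3,"twist": 1.5,"grip": 1},
  {"x": 3.5,"y": 12,"z": 3,"twist": 2.5,"grip": 1},
  {"x": 5,"y": 17.5,"z": 3,"twist": 4,"grip": 1},
  {"x": 6.5,"y": 23,"z": 3,"twist": 5,"grip": 1},
  {"x": 8,"y": 28,"z": 3,"twist": 6.2,"grip": 1},
  {"x": 9.6,"y": 33.5,"z": 3,"twist": 7.4,"grip": 1},
  {"x": 11.2,"y": 39,"z": 3,"twist": 8.6,"grip": 1},
  {"x": 12.8,"y": 44.5,"z": 3,"twist": 9.8,"grip": 1},
  {"x": 14.4,"y": 50,"z": 3,"twist": 11,"grip": 1},
  {"x": 16,"y": 55.5,"z": 3,"twist": 12.2,"grip": 1},
  {"x": 17.6,"y": 61,"z": 3,"twist": 13.5,"grip": 1},
  {"x": 19.2,"y": 66.5,"z": 2,"twist": 14.8,"grip": 1},
  {"x": 20.8,"y": 72,"z": 1,"twist": 16,"grip": 1},
  {"x": 22.3,"y": 77.5,"z": 0,"twist": 17.2,"grip": 1},
  {"x": 23.7,"y": 82.5,"z": -2,"twist": 18.3,"grip": 1},
  {"x": 24.4,"y": 85,"z": -4,"twist": 18.8,"grip": 1},
  {"x": 24.5,"y": 85.3,"z": -4,"twist": 18.8,"grip": 1},
  {"x": 24.5,"y": 85.3,"z": -4,"twist": 18.8,"grip": 1},
  {"x": 24.5,"y": 85.3,"z": -4,"twist": 18.8,"grip": 1},
])

```text
t: 3.6
position: [502.1, 282.2, 192.6]
orientation: [-1.572, -0.002, 0.819]
wrist_force: [0.5, 0.3, 0.8]
grip_width: 85.3
```

```bash
cat >> h.py <<'E'
def shot(n,o,x0,y0,x1,y1,s=4):
    p,d=vision.snapshot(n); im=p[y0:y1,x0:x1,::-1]; cv2.imwrite(o,cv2.resize(im,None,fx=s,fy=s,interpolation=cv2.INTER_CUBIC)); return p,d
E
python3 - <<'E'
from h import *
shot("side","pics/s1.png",280,170,440,320,4);shot("top","pics/t1.png",180,150,340,280,4)
a=cv2.imread("pics/s1.png");b=cv2.imread("pics/t1.png");
h=max(a.shape[0],b.shape[0]); 
cv2.imwrite("pics/st1.png",cv2.resize(np.hstack([cv2.copyMakeBorder(i,0,h-i.shape[0],0,0,0) for i in(a,b)]),(800,375)))
E
```

```text
(no output)
```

View pics/st1.png

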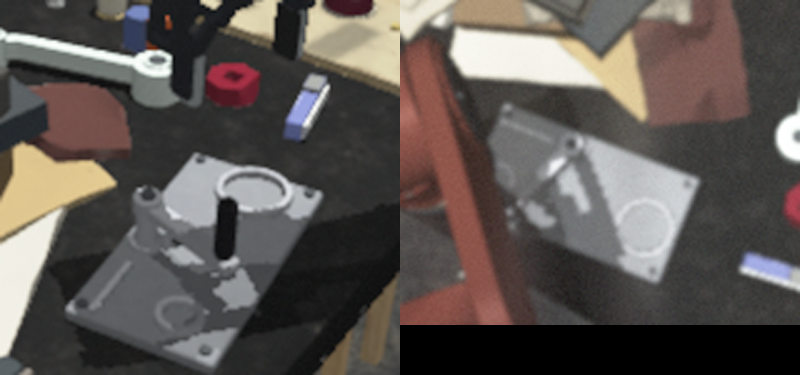

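Call:
arm_command([
  {"x": 0,"y": 0,"z": -2,"twist": 0,"grip": 1},
  {"x": 0,"y": 0,"z": -5,"twist": 0,"grip": 1},
  {"x": 0,"y": 0,"z": -8,"twist": 0,"grip": 1},
  {"x": 0,"y": 0,"z": -10.5,"twist": 0,"grip": 1},
  {"x": 0,"y": 0,"z": -12,"twist": 0,"grip": 1},
  {"x": 0,"y": 0,"z": -12.2,"twist": 0,"grip": 0.3},
  {"x": 0,"y": 0,"z": -12.2,"twist": 0,"grip": -0.1},
  {"x": 0,"y": 0,"z": -12.2,"twist": 0,"grip": -0.4},
  {"x": 0,"y": 0,"z": -12.2,"twist": 0,"grip": -0.45},
  {"x": 0,"y": 0,"z": -12.2,"twist": 0,"grip": -0.45},
  {"x": 0,"y": 0,"z": -12.2,"twist": 0,"grip": -0.45},
])

```text
t: 5.08
position: [501.6, 283.1, 69.5]
orientation: [-1.571, -0.0, 0.821]
wrist_force: [0.2, 0.2, 0.7]
grip_width: 23.4
```

```bash
python3 - <<'E'
from h import *
shot("side","pics/s2.png",300,180,420,300,5)
E
```

```text
(no output)
```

View pics/s2.png

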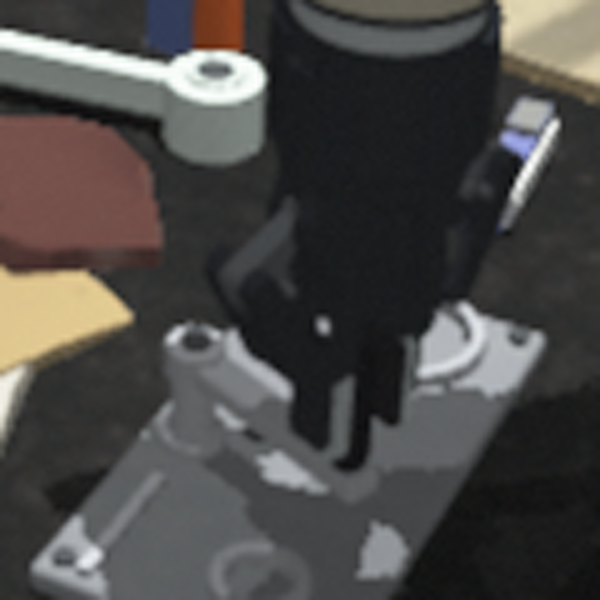

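```bash
python3 -c "
import numpy as np
p=np.array([563.2,225.3])
for t in np.linspace(.37,1.6,14):
  a=2.767-t;c=p+85*np.array([np.cos(a),np.sin(a)]);print(round(t,2),((c-[501,282.7])/10).round(2),round(-(t-.37)/.10472,1))"
```

```text
0.37 [-0.03  0.02] -0.0
0.46 [0.54 0.58] -0.9
0.56 [1.16 1.09] -1.8
0.65 [1.83 1.54] -2.7
0.75 [2.54 1.92] -3.6
0.84 [3.28 2.24] -4.5
0.94 [4.05 2.48] -5.4
1.03 [4.83 2.65] -6.3
1.13 [5.63 2.74] -7.2
1.22 [6.44 2.76] -8.1
1.32 [7.24 2.7 ] -9.0
1.41 [8.03 2.57] -9.9
1.51 [8.81 2.36] -10.8
1.6 [9.56 2.08] -11.7
```

Call:
arm_command([
  {"x": 0,"y": 0,"z": 0,"twist": 0,"grip": -0.55},
  {"x": 0.54,"y": 0.58,"z": 0,"twist": -0.9,"grip": -0.55},
  {"x": 1.16,"y": 1.09,"z": 0,"twist": -1.8,"grip": -0.55},
  {"x": 1.83,"y": 1.54,"z": 0,"twist": -2.7,"grip": -0.55},
  {"x": 2.54,"y": 1.92,"z": 0,"twist": -3.6,"grip": -0.55},
  {"x": 3.28,"y": 2.24,"z": 0,"twist": -4.5,"grip": -0.55},
  {"x": 4.05,"y": 2.48,"z": 0,"twist": -5.4,"grip": -0.55},
  {"x": 4.83,"y": 2.65,"z": 0,"twist": -6.3,"grip": -0.55},
])

```text
t: 6.12
position: [549.0, 309.0, 68.8]
orientation: [-1.572, 0.003, 0.158]
wrist_force: [-1.3, -1.5, 0.4]
grip_width: 19.5
```

Call:
arm_command([
  {"x": 0.8,"y": 0.09,"z": 0,"twist": -0.9,"grip": -0.55},
  {"x": 1.61,"y": 0.11,"z": 0,"twist": -1.8,"grip": -0.55},
  {"x": 2.41,"y": 0.05,"z": 0,"twist": -2.7,"grip": -0.55},
  {"x": 3.2,"y": -0.08,"z": 0,"twist": -3.6,"grip": -0.55},
  {"x": 3.98,"y": -0.29,"z": 0,"twist": -4.5,"grip": -0.55},
  {"x": 4.65,"y": -0.53,"z": 0,"twist": -5.3,"grip": -0.55},
  {"x": 4.65,"y": -0.53,"z": 0,"twist": -5.3,"grip": -0.55},
  {"x": 4.65,"y": -0.53,"z": 0,"twist": -5.3,"grip": -0.55},
])

```text
t: 7.12
position: [596.2, 304.3, 69.2]
orientation: [-1.571, -0.0, -0.393]
wrist_force: [-0.1, 0.4, -0.0]
grip_width: 18.8
```

```bash
python3 - <<'E'
from h import *
shot("side","pics/s3.png",290,200,420,320,5)
E
```

```text
(no output)
```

View pics/s3.png

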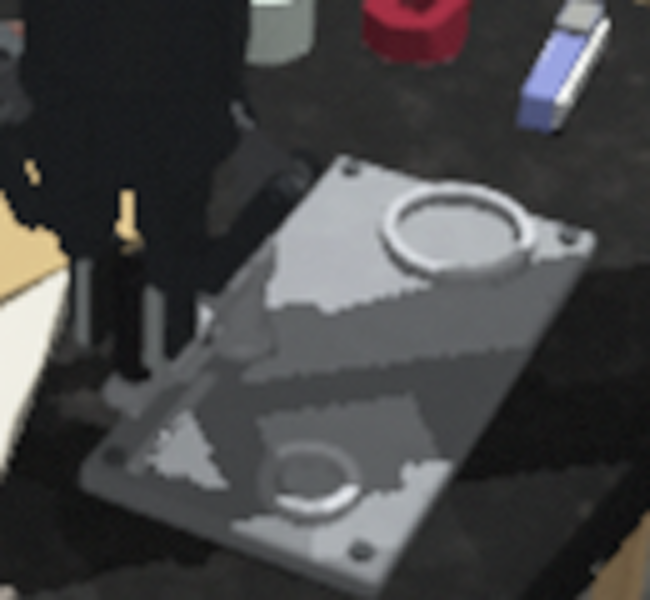

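Call:
arm_command([
  {"x": 0,"y": 0,"z": 0,"twist": 0,"grip": 0.2},
  {"x": 0,"y": 0,"z": 0,"twist": 0,"grip": 0.6},
  {"x": 0,"y": 0,"z": 2,"twist": 0,"grip": 0.6},
  {"x": 0,"y": 0,"z": 6,"twist": 0,"grip": 0.6},
  {"x": 0,"y": 0,"z": 10,"twist": 0,"grip": 0.6},
  {"x": 0,"y": -2,"z": 12,"twist": -0.5,"grip": 0.6},
  {"x": 0.2,"y": -6,"z": 12,"twist": -2,"grip": 0.6},
  {"x": 0.6,"y": -10.5,"z": 12,"twist": -3.7,"grip": 0.6},
  {"x": 1,"y": -15,"z": 12,"twist": -5.4,"grip": 0.6},
  {"x": 1.5,"y": -19.5,"z": 12,"twist": -7.1,"grip": 0.6},
  {"x": 2,"y": -24,"z": 12,"twist": -8.8,"grip": 0.6},
  {"x": 2.5,"y": -28,"z": 12,"twist": -10.5,"grip": 0.6},
  {"x": 2.9,"y": -31,"z": 12,"twist": -12.1,"grip": 0.6},
  {"x": 3.04,"y": -33.1,"z": 12,"twist": -13.6,"grip": 0.6},
  {"x": 3.04,"y": -33.1,"z": 12,"twist": -13.6,"grip": 0.6},
  {"x": 3.04,"y": -33.1,"z": 12,"twist": -13.6,"grip": 0.6},
])

```text
t: 9.18
position: [626.1, -26.7, 189.2]
orientation: [-1.572, 0.0, -1.817]
wrist_force: [-0.1, -0.1, 0.3]
grip_width: 68.4
```

```bash
python3 - <<'E'
from h import *
shot("side","pics/s4.png",250,150,450,330,4);shot("top","pics/t4.png",190,130,390,280,4)
E
```

```text
(no output)
```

View pics/s4.png

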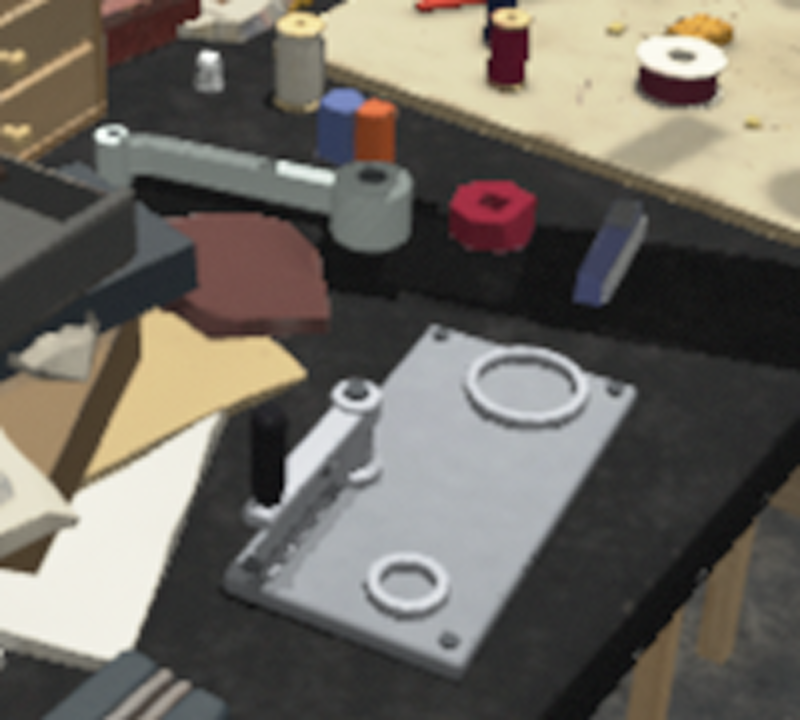

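View pics/t4.png

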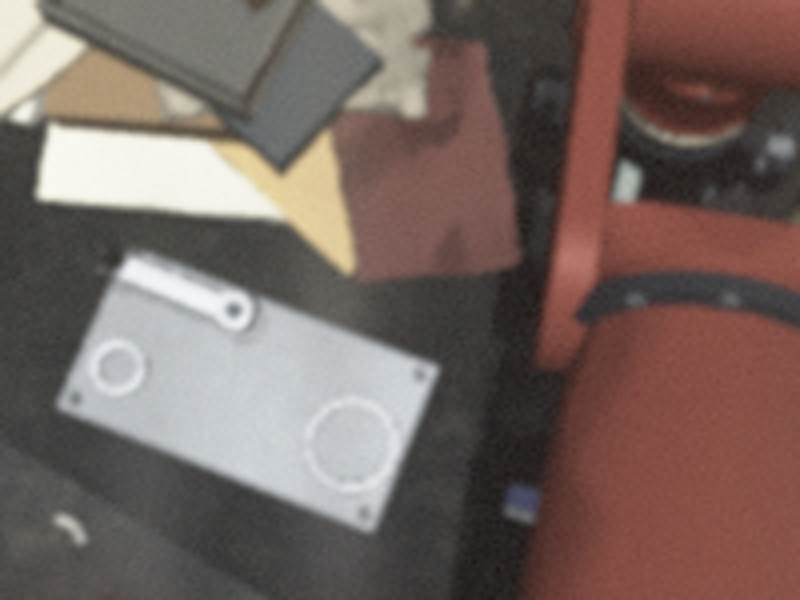

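```bash
python3 - <<'E'
from fit import *
p=[509.4,225,1.196]; c,s=np.cos(p[2]),np.sin(p[2])
for z0 in(0,-3.4):
 for th in (1.45,1.5,1.57,1.63,1.7):
  q=[]
  for X in ((20+85*np.sin(th),-50+85*np.cos(th),106+z0),(20+85*np.sin(th),-50+85*np.cos(th),56+z0)):
    w=np.array([p[0]+c*X[0]-s*X[1],p[1]+s*X[0]+c*X[1],X[2]]); 
    for n,o in(("side",(250,150)),("top",(190,130))): q.append(((proj(n,w)-o)*4+1.5).round(0).tolist())
  print(z0,th,q)
E
```

```text
0 1.45 [[295.0, 415.0], [94.0, 264.0], [293.0, 505.0], [111.0, 278.0]]
0 1.5 [[286.0, 413.0], [96.0, 257.0], [285.0, 502.0], [113.0, 271.0]]
0 1.57 [[274.0, 409.0], [100.0, 248.0], [273.0, 498.0], [116.0, 263.0]]
0 1.63 [[264.0, 405.0], [103.0, 241.0], [263.0, 495.0], [120.0, 256.0]]
0 1.7 [[252.0, 401.0], [108.0, 233.0], [252.0, 490.0], [124.0, 248.0]]
-3.4 1.45 [[295.0, 422.0], [95.0, 265.0], [293.0, 511.0], [112.0, 278.0]]
-3.4 1.5 [[286.0, 419.0], [97.0, 258.0], [284.0, 508.0], [114.0, 272.0]]
-3.4 1.57 [[274.0, 415.0], [101.0, 249.0], [273.0, 504.0], [118.0, 264.0]]
-3.4 1.63 [[264.0, 412.0], [104.0, 242.0], [263.0, 500.0], [121.0, 257.0]]
-3.4 1.7 [[252.0, 407.0], [109.0, 234.0], [252.0, 495.0], [125.0, 249.0]]
```

```bash
python3 - <<'E'
from fit import *
for u,v in((725,250),(708,262),(745,270),(697,285),(685,290)): print(atz(*T("t",u,v),40).round(0))
g=np.array([626.7,-27]);j=np.array([np.cos(-1.82),np.sin(-1.82)]);b=np.array([-j[1],j[0]])
for u,v in((725,250),(708,262),(745,270),(697,285),(685,290)): d=atz(*T("t",u,v),40)[:2]-g; print((d@j).round(0),(d@b).round(0))
E
```

```text
[608. -99.  40.]
[599. -87.  40.]
[ 594. -112.   40.]
[584. -79.  40.]
[580. -71.  40.]
74.0 -1.0
65.0 -12.0
90.0 -11.0
61.0 -29.0
54.0 -34.0
```

Call:
arm_command([
  {"x": 0,"y": 0,"z": -3,"twist": 0,"grip": 0},
  {"x": 0,"y": 0,"z": -7,"twist": 0,"grip": 0},
  {"x": 0,"y": 0,"z": -10,"twist": 0,"grip": 0},
  {"x": 0,"y": 0,"z": -12,"twist": 0,"grip": 0},
  {"x": 0,"y": 0,"z": -13,"twist": 0,"grip": 0},
  {"x": 0,"y": 0,"z": -13,"twist": 0,"grip": 0},
])

```text
t: 10.02
position: [626.6, -26.5, 59.1]
orientation: [-1.571, -0.0, -1.818]
wrist_force: [0.5, 0.0, -0.6]
grip_width: 42.5
```

```bash
python3 - <<'E'
from h import *
shot("side","pics/s5.png",260,140,400,240,5)
E
```

```text
(no output)
```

View pics/s5.png

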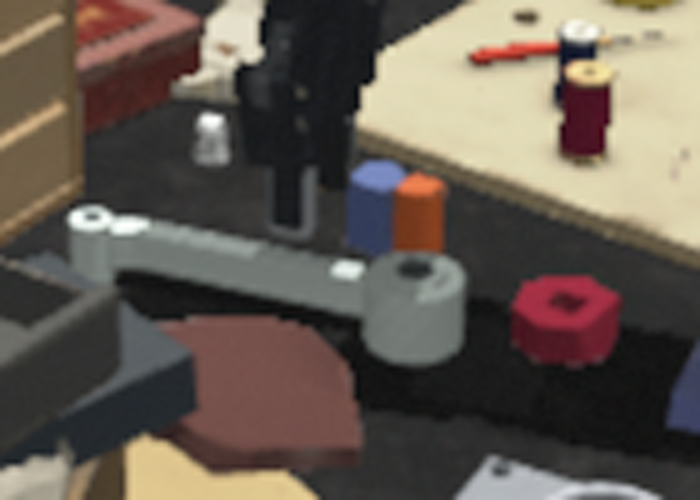

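```bash
python3 - <<'E'
from h import *
j=np.array([np.cos(-1.818),np.sin(-1.818),0])
for k in(0,22,-22):
  print(k,((proj("side",np.array([626.6,-26.5,66])+k*j)-[260,140])*5).round(0))
print(((proj("side",[626.7,-27,32])-[260,140])*5).round(0),((proj("side",[626.7,-27,0])-[260,140])*5).round(0))
E
```

```text
0 [313. 196.]
22 [329. 176.]
-22 [296. 217.]
[312. 257.] [310. 314.]
```

Call:
arm_command([
  {"x": 0,"y": 0,"z": -1.5,"twist": 0,"grip": 0},
  {"x": 0,"y": 0,"z": -3,"twist": 0,"grip": 0},
  {"x": 0,"y": 0,"z": -4.2,"twist": 0,"grip": 0},
  {"x": 0,"y": 0,"z": -5,"twist": 0,"grip": 0},
  {"x": 0,"y": 0,"z": -5.2,"twist": 0,"grip": 0},
  {"x": 0,"y": 0,"z": -5.2,"twist": 0,"grip": -0.3},
  {"x": 0,"y": 0,"z": -5.2,"twist": 0,"grip": -0.5},
  {"x": 0,"y": 0,"z": -5.2,"twist": 0,"grip": -0.6},
  {"x": 0,"y": 0,"z": -5.2,"twist": 0,"grip": -0.7},
  {"x": 0,"y": 0,"z": -5.2,"twist": 0,"grip": -0.8},
  {"x": 0,"y": 0,"z": -5.2,"twist": 0,"grip": -1},
  {"x": 0,"y": 0,"z": -5.2,"twist": 0,"grip": -1},
  {"x": 0,"y": 0,"z": -5.2,"twist": 0,"grip": -1},
  {"x": 0,"y": 0,"z": -5.2,"twist": 0,"grip": -1},
])

```text
t: 11.82
position: [627.2, -27.1, 8.1]
orientation: [-1.57, -0.0, -1.818]
wrist_force: [-1.5, -1.0, 4.9]
grip_width: 12.8
```

```bash
python3 - <<'E'
from h import *
shot("side","pics/s6.png",260,140,400,240,5)
E
```

```text
(no output)
```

View pics/s6.png

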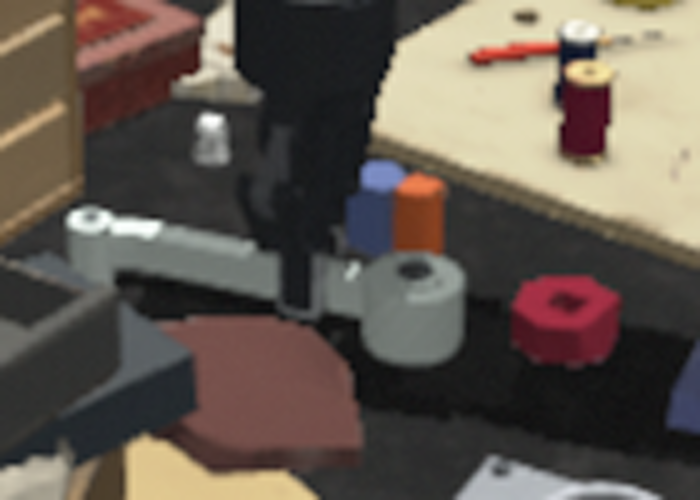

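Call:
arm_command([
  {"x": 0,"y": 0,"z": 0.3,"twist": 0,"grip": -1},
  {"x": 0,"y": 0,"z": 1,"twist": 0,"grip": -1},
  {"x": 0,"y": 0,"z": 2.2,"twist": 0,"grip": -1},
  {"x": 0,"y": 0,"z": 4,"twist": 0,"grip": -1},
  {"x": 0,"y": 0,"z": 6,"twist": 0,"grip": -1},
  {"x": 0,"y": 0,"z": 8,"twist": 0,"grip": -1},
  {"x": 0,"y": 0,"z": 10,"twist": 0,"grip": -1},
  {"x": 0,"y": 0,"z": 11.5,"twist": 0,"grip": -1},
  {"x": 0,"y": 0,"z": 12,"twist": 0,"grip": -1},
  {"x": 0,"y": 0,"z": 12,"twist": 0,"grip": -1},
  {"x": 0,"y": 0,"z": 12,"twist": 0,"grip": -1},
])

```text
t: 13.25
position: [625.8, -26.6, 126.1]
orientation: [-1.573, -0.0, -1.818]
wrist_force: [-0.0, -0.4, -3.7]
grip_width: 13.3
```

```bash
python3 - <<'E'
from h import *
print(arm.get_obs()['ft_torque'])
shot("side","pics/s7.png",240,110,400,240,5)
shot("top","pics/t7.png",230,100,390,240,5)
E
```

```text
[ 0.00355809 -0.0351404  -0.00188531]
```

View pics/s7.png

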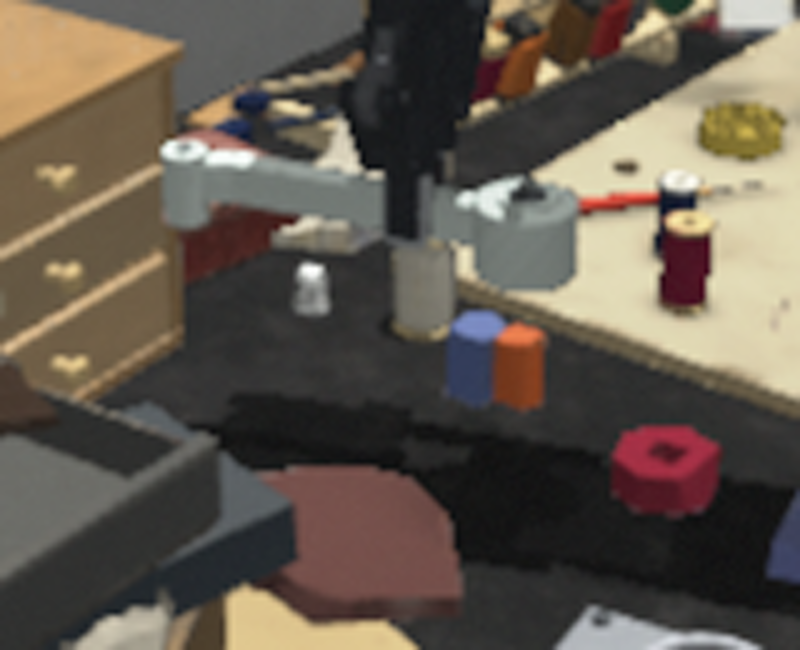

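Call:
arm_command([
  {"x": -0.6,"y": 0.4,"z": 0,"twist": 0,"grip": -1},
  {"x": -2,"y": 1.2,"z": 0,"twist": 0,"grip": -1},
  {"x": -4,"y": 2.5,"z": 0,"twist": 0.3,"grip": -1},
  {"x": -6.5,"y": 4,"z": 0,"twist": 0.8,"grip": -1},
  {"x": -9,"y": 5.5,"z": 0,"twist": 1.5,"grip": -1},
  {"x": -11,"y": 7.2,"z": 0,"twist": 2.4,"grip": -1},
  {"x": -12.3,"y": 9,"z": 0,"twist": 3.4,"grip": -1},
  {"x": -12.7,"y": 11,"z": 0,"twist": 4.5,"grip": -1},
  {"x": -12.7,"y": 13,"z": 0,"twist": 5.6,"grip": -1},
  {"x": -12.7,"y": 15,"z": 0,"twist": 6.7,"grip": -1},
  {"x": -12.7,"y": 17,"z": 0,"twist": 7.8,"grip": -1},
  {"x": -12.7,"y": 18.8,"z": 0,"twist": 9,"grip": -1},
  {"x": -12.7,"y": 20.2,"z": 0,"twist": 10.2,"grip": -1},
  {"x": -12.7,"y": 21.4,"z": 0,"twist": 11.3,"grip": -1},
  {"x": -12.7,"y": 22.2,"z": 0,"twist": 12.3,"grip": -1},
  {"x": -12.7,"y": 22.6,"z": 0,"twist": 13.1,"grip": -1},
  {"x": -12.7,"y": 22.7,"z": 0,"twist": 13.6,"grip": -1},
  {"x": -12.7,"y": 22.7,"z": 0,"twist": 13.84,"grip": -1},
  {"x": -12.7,"y": 22.7,"z": 0,"twist": 13.84,"grip": -1},
  {"x": -12.7,"y": 22.7,"z": 0,"twist": 13.84,"grip": -1},
])

```text
t: 15.85
position: [499.4, 200.2, 127.3]
orientation: [-1.571, 0.0, -0.369]
wrist_force: [0.5, 0.5, -3.5]
grip_width: 12.6
```

```bash
python3 - <<'E'
from h import *
shot("side","pics/s8.png",280,170,440,320,5)
shot("top","pics/t8.png",190,130,350,280,5)
E
```

View pics/s8.png

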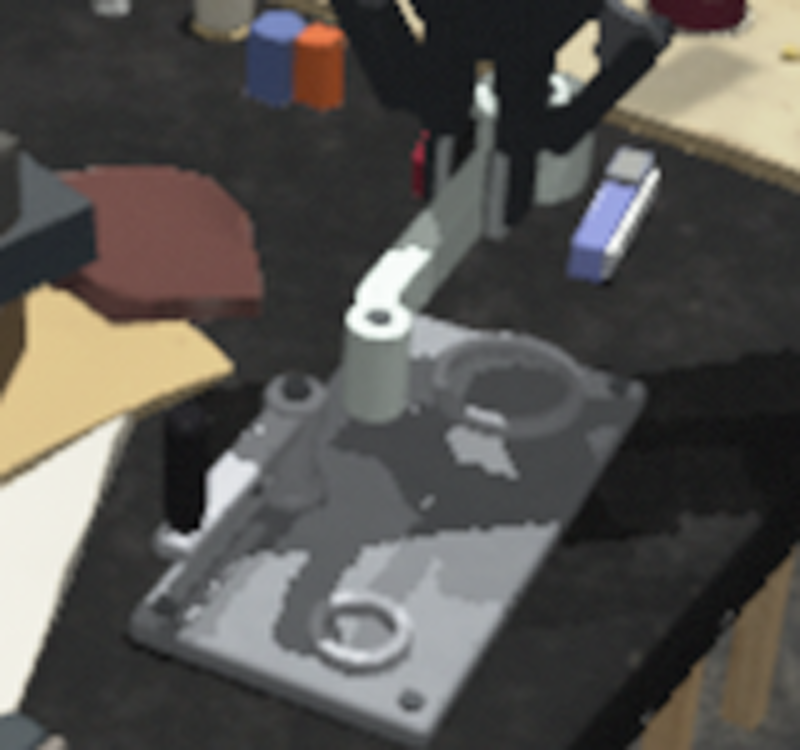

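View pics/t8.png

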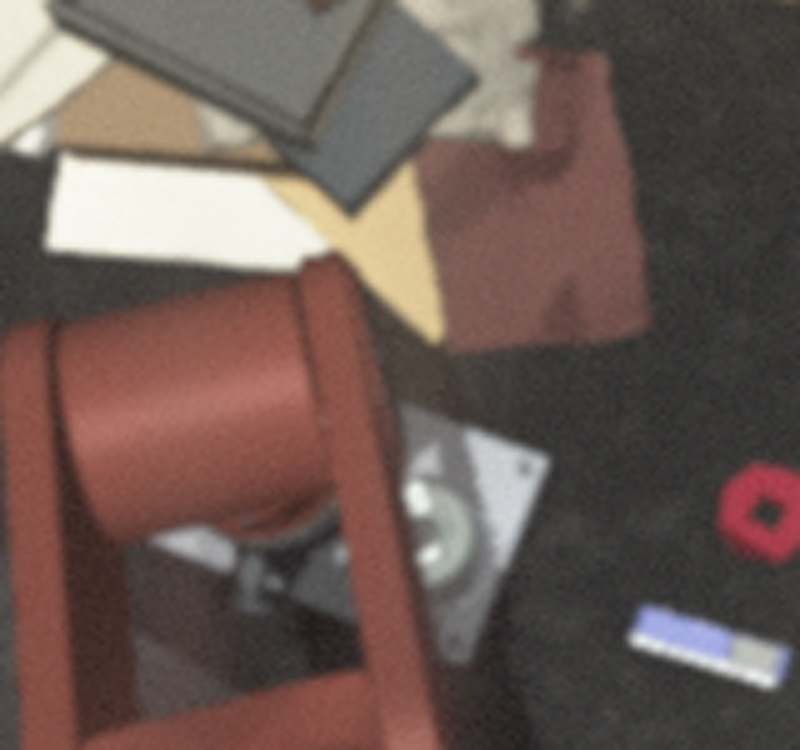

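Call:
arm_command([
  {"x": 0,"y": 0,"z": -0.5,"twist": 0,"grip": -1},
  {"x": 0,"y": 0,"z": -1.5,"twist": 0,"grip": -1},
  {"x": 0,"y": 0,"z": -2.8,"twist": 0,"grip": -1},
  {"x": 0,"y": 0,"z": -4,"twist": 0,"grip": -1},
  {"x": 0,"y": 0,"z": -5,"twist": 0,"grip": -1},
  {"x": 0,"y": 0,"z": -5.6,"twist": 0,"grip": -1},
  {"x": 0,"y": 0,"z": -5.9,"twist": 0,"grip": -1},
  {"x": 0,"y": 0,"z": -5.9,"twist": 0,"grip": -1},
  {"x": 0,"y": 0,"z": -5.9,"twist": 0,"grip": -1},
  {"x": 0,"y": 0,"z": -5.9,"twist": 0,"grip": -1},
])

```text
t: 17.2
position: [500.1, 200.3, 68.8]
orientation: [-1.57, -0.001, -0.369]
wrist_force: [0.1, -0.2, -3.6]
grip_width: 12.8
```

```bash
python3 - <<'E'
from h import *
print(arm.get_obs()['position'])
shot("side","pics/s9.png",280,170,440,320,5)
shot("top","pics/t9.png",190,130,350,280,5)
p=[509.4,225,1.196]; c,s=np.cos(p[2]),np.sin(p[2])
W=lambda X:np.array([p[0]+c*X[0]-s*X[1],p[1]+s*X[0]+c*X[1],X[2]])
for n,o in(("side",(280,170)),("top",(190,130))):
  for X in ((-80,0,98.5),(85,10,96),(-80,0,60),(85,10,60),(-80,0,20),(85,10,20)): print(n,X,((proj(n,W(X))-o)*5+2).round(0))
E
```

```text
[500.06309197 200.32418473  68.77164804]
side (-80, 0, 98.5) [527. 216.]
side (85, 10, 96) [372. 456.]
side (-80, 0, 60) [519. 296.]
side (85, 10, 60) [367. 537.]
side (-80, 0, 20) [511. 375.]
side (85, 10, 20) [362. 622.]
top (-80, 0, 98.5) [430. 542.]
top (85, 10, 96) [117. 439.]
top (-80, 0, 60) [436. 547.]
top (85, 10, 60) [132. 448.]
top (-80, 0, 20) [441. 553.]
top (85, 10, 20) [149. 457.]
```

View pics/s9.png

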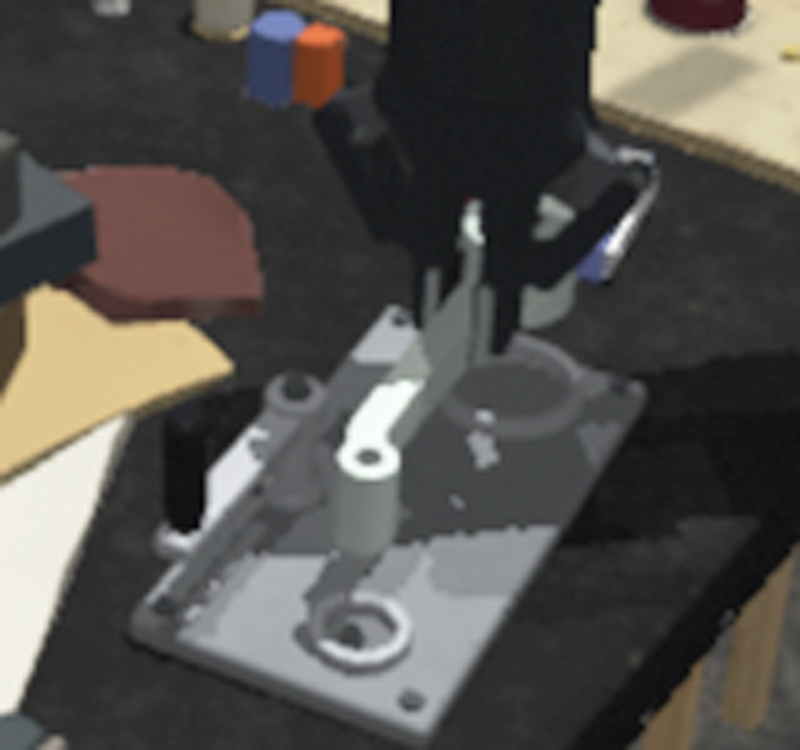

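View pics/t9.png

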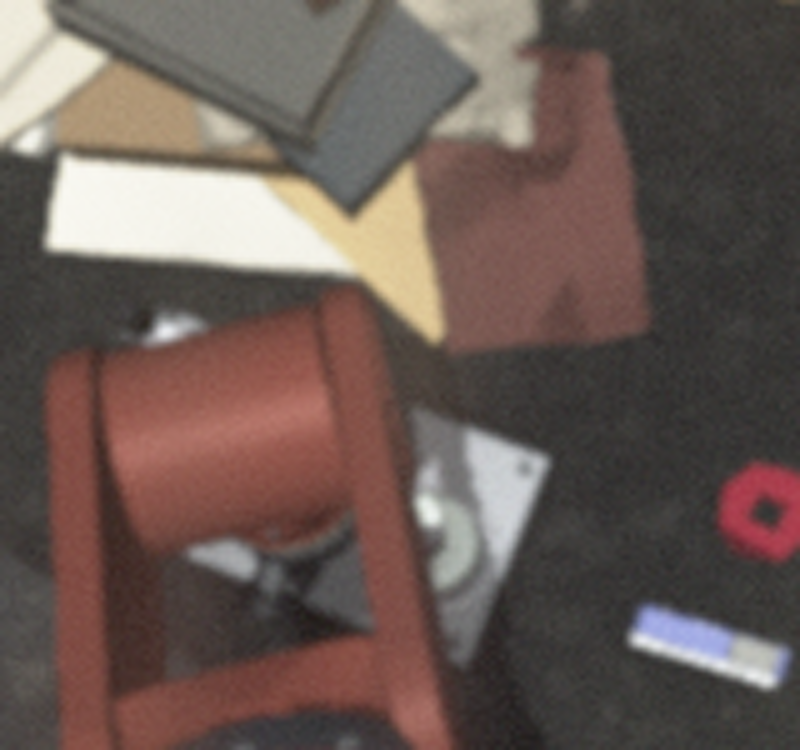

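```bash
python3 - <<'E'
from fit import *
f=[((-80,0,20),T("t",352,444)),((85,10,20),T("t",117,366)),((20,-50,63),T("t",234,308)),
((-115,-70,12),T("t",440,368)),((115,-70,12),T("t",132,244)),((115,50,12),T("t",58,408)),((-115,50,12),T("t",375,532)),
((-80,0,20),T("s",528,386)),((85,10,20),T("s",407,583)),((20,-50,63),T("s",357,389))]
def fz(ob):
    def W(p,X): c,s=np.cos(p[2]),np.sin(p[2]); return np.array([p[0]+c*X[0]-s*X[1],p[1]+s*X[0]+c*X[1],X[2]])
    s=least_squares(lambda p:np.concatenate([proj(o[0],W(p,X))-o[1:] for X,o in ob]),[510,224,1.2],loss='soft_l1');return s.x,s.fun.reshape(-1,2).round(1).tolist()
print(fz(f)); print(fz(f[:7]));print(fz(f[7:]))
for n in("top","side"):
    d=np.load(f"pics/{n}0.npy"); v,u=np.nonzero(d>0); c=C[n]
    X=np.stack([(u-c['cx'])/c['fx'],(v-c['cy'])/c['fy'],np.ones(len(u))],1)*d[v,u][:,None]
    P=(X-c['t'])@np.array(c['R'])
    cf,sf=np.cos(1.196),np.sin(1.196); q=P[:,:2]-[509.4,225]; Q=np.c_[q[:,0]*cf+q[:,1]*sf,-q[:,0]*sf+q[:,1]*cf,P[:,2]]
    m=(abs(Q[:,0])<108)&(Q[:,1]>-30)&(Q[:,1]<45)&(Q[:,2]<15); print(n,"plate z",np.median(Q[m,2]),m.sum())
    m=(abs(Q[:,0])<150)&(Q[:,1]>65)&(Q[:,1]<85)&(abs(Q[:,2])<15); print(n,"bench z",np.median(Q[m,2]))
    for cx,cy,r in((-80,0,29),(85,10,16)):
        m=(np.hypot(Q[:,0]-cx,Q[:,1]-cy)<r+12)&(Q[:,2]>16.5)&(Q[:,2]<24); A=Q[m]
        if m.sum()<8: continue
        s=least_squares(lambda p:np.hypot(A[:,0]-p[0],A[:,1]-p[1])-p[2],[cx,cy,r],loss='soft_l1'); print(n,s.x.round(1),m.sum(),np.median(A[:,2]).round(1))
    # plate extents
    m=(abs(Q[:,2]-12)<2.5)&(abs(Q[:,0])<135)&(abs(Q[:,1]+10)<80)
    print(n,"ext",np.percentile(Q[m,0],[.3,99.7]),np.percentile(Q[m,1],[.3,99.7]))
E
```

```text
(array([509.26935203, 225.58410781,   1.19556246]), [[-0.1, -0.4], [0.2, -0.2], [-0.0, 0.2], [-0.1, -0.5], [-1.0, -0.3], [-0.7, -0.6], [-0.7, 0.2], [0.2, -1.3], [0.6, -1.2], [0.5, -0.6]])
(array([508.62888154, 224.62764136,   1.1967756 ]), [[0.2, -0.2], [0.6, 0.1], [0.3, 0.4], [0.2, -0.4], [-0.8, -0.1], [-0.4, -0.3], [-0.3, 0.4]])
(array([509.86011096, 228.94933748,   1.19013237]), [[0.1, -0.3], [-0.1, -0.0], [0.0, 0.3]])
top plate z 11.758615295551467 1697
top bench z -0.05849061050351948
top [-78.8   2.2  28.7] 140 19.4
top [86.3 12.  15.9] 67 19.5
top ext [-112.81846674  114.95727285] [-66.83227876  51.65186244]
side plate z 12.362823214590257 2048
side bench z 0.13426589384428525
side [-76.8  -1.   28.9] 183 19.8
side [87.8  9.5 16. ] 163 19.7
side ext [-110.28078765  117.14807538] [-70.24256022  48.47543416]
```

```bash
python3 - <<'E'
from fit import *
D={}
for n in("top","side"):
    p_,d=vision.snapshot(n); np.save(f"pics/{n}9.npy",d); v,u=np.nonzero(d>0); c=C[n]
    X=np.stack([(u-c['cx'])/c['fx'],(v-c['cy'])/c['fy'],np.ones(len(u))],1)*d[v,u][:,None]
    P=(X-c['t'])@np.array(c['R'])
    cf,sf=np.cos(1.196),np.sin(1.196); q=P[:,:2]-[509.4,225]; Q=np.c_[q[:,0]*cf+q[:,1]*sf,-q[:,0]*sf+q[:,1]*cf,P[:,2]]
    for cx,cy,r,zt in((-80,0,24,98),(85,10,11,96)):
        m=(np.hypot(Q[:,0]-cx,Q[:,1]-cy)<r+8)&(Q[:,2]>60)&(Q[:,2]<104); A=Q[m]
        print(n,cx,len(A), np.histogram(A[:,2],range(60,108,4))[0].tolist())
        t=A[A[:,2]>92]
        if len(t)>5: print(" top z",np.median(t[:,2]).round(1),"c",((t.min(0)+t.max(0))/2).round(1),"min",t.min(0).round(1),"max",t.max(0).round(1))
        a=A[(A[:,2]<90)&(np.hypot(A[:,0]-cx,A[:,1]-cy)<r+6)]
        if len(a)>20:
            s=least_squares(lambda p:np.hypot(a[:,0]-p[0],a[:,1]-p[1])-r,[cx,cy],loss='soft_l1',f_scale=1); print(" side-wall centre",s.x.round(1),len(a))
E
```

```text
top -80 176 [1, 3, 2, 2, 1, 2, 3, 2, 42, 104, 14]
 top z 97.3 c [-83.8  -0.8  97.9] min [-101.8  -21.8   92.4] max [-65.9  20.1 103.5]
top 85 0 [0, 0, 0, 0, 0, 0, 0, 0, 0, 0, 0]
side -80 160 [8, 17, 15, 21, 13, 6, 7, 6, 17, 46, 4]
 top z 97.2 c [-75.3  -5.9  97.1] min [-99.1 -25.1  92.7] max [-51.5  13.3 101.4]
 side-wall centre [-79.1  -3.1] 90
side 85 282 [13, 23, 21, 24, 21, 22, 21, 25, 49, 63, 0]
 top z 96.3 c [82.5  7.5 95.3] min [67.6 -4.4 92.2] max [97.4 19.5 98.5]
 side-wall centre [85.6  8. ] 158
```

Call:
arm_command([
  {"x": 0,"y": 0.1,"z": 0,"twist": 0,"grip": -1},
  {"x": -0.04,"y": 0.24,"z": -0.03,"twist": 0,"grip": -1},
  {"x": -0.04,"y": 0.24,"z": -0.03,"twist": 0,"grip": -1},
  {"x": -0.04,"y": 0.24,"z": -0.03,"twist": 0,"grip": -1},
  {"x": -0.04,"y": 0.24,"z": -0.03,"twist": 0,"grip": -1},
  {"x": -0.04,"y": 0.24,"z": -0.03,"twist": 0,"grip": -1},
  {"x": -0.04,"y": 0.24,"z": -0.03,"twist": 0,"grip": -1},
  {"x": -0.04,"y": 0.24,"z": -0.03,"twist": 0,"grip": -1},
])

```text
t: 18.4
position: [499.3, 202.6, 68.0]
orientation: [-1.571, -0.0, -0.369]
wrist_force: [-0.3, -0.0, -3.5]
grip_width: 13.0
```

```bash
python3 - <<'E'
from fit import *
print(arm.get_obs()['position'])
W=[]
for k in range(3):
    n="side"
    p_,d=vision.snapshot(n); v,u=np.nonzero(d>0); c=C[n]
    X=np.stack([(u-c['cx'])/c['fx'],(v-c['cy'])/c['fy'],np.ones(len(u))],1)*d[v,u][:,None]
    P=(X-c['t'])@np.array(c['R'])
    cf,sf=np.cos(1.196),np.sin(1.196); q=P[:,:2]-[509.4,225]; Q=np.c_[q[:,0]*cf+q[:,1]*sf,-q[:,0]*sf+q[:,1]*cf,P[:,2]]
    for cx,cy,r,R in((-80,0,24,29),(85,10,11,16)):
        a=Q[(np.hypot(Q[:,0]-cx,Q[:,1]-cy)<r+6)&(Q[:,2]>62)&(Q[:,2]<90)]
        s=least_squares(lambda p:np.hypot(a[:,0]-p[0],a[:,1]-p[1])-r,[cx,cy],loss='soft_l1',f_scale=1)
        b=Q[(np.hypot(Q[:,0]-cx,Q[:,1]-cy)<R+12)&(Q[:,2]>16.5)&(Q[:,2]<24)]
        t=least_squares(lambda p:np.hypot(b[:,0]-p[0],b[:,1]-p[1])-R,[cx,cy],loss='soft_l1',f_scale=1)
        bt=Q[(np.hypot(Q[:,0]-cx-2,Q[:,1]-cy)<r-2)&(Q[:,2]>92)&(Q[:,2]<104)]
        print(cx,s.x.round(1),t.x.round(1),"top z",np.median(bt[:,2]).round(1),len(a),len(b))
shot("side","pics/s10.png",280,170,440,320,5)
shot("side","pics/s10b.png",240,140,440,320,4)
E
```

```text
[499.29632197 202.62522429  68.02782634]
-80 [-77.3  -1.7] [-76.7  -1.2] top z 97.1 78 141
85 [87.6  9.6] [87.9  9.4] top z 96.3 157 157
-80 [-77.6  -1.6] [-76.7  -1.2] top z 97.0 76 144
85 [87.6  9.5] [87.9  9.5] top z 96.2 151 163
-80 [-77.2  -1.5] [-77.2  -1.2] top z 97.0 75 136
85 [87.5  9.7] [88.   9.5] top z 96.0 154 162
```

View pics/s10b.png

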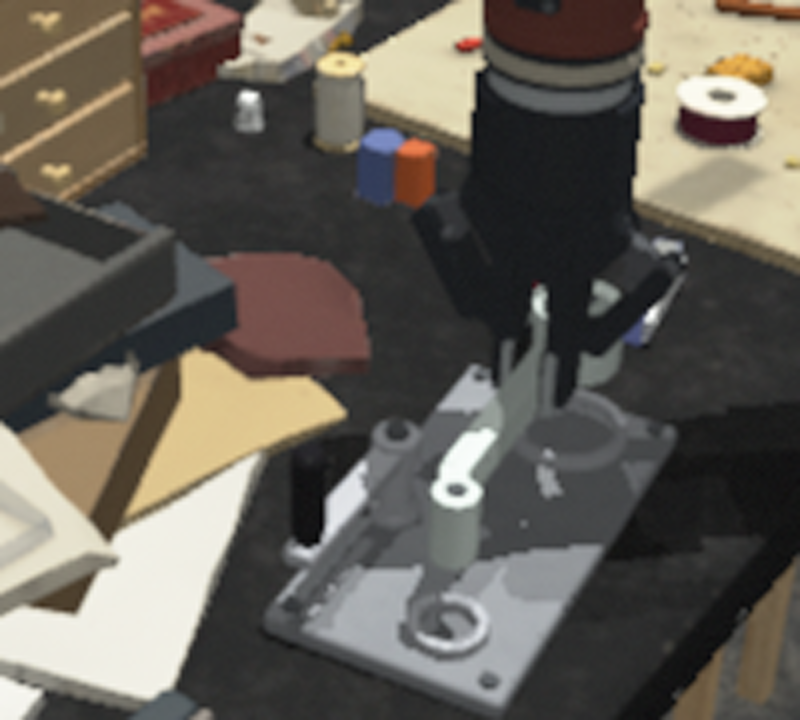

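```bash
python3 -c "
from plant import arm
o=arm.get_obs();print(abs(o['qd']).max(),o['grip_width']);print(arm.finish_job())"
```

```text
0.0019112560249015095 13.035454481826081
the job is handed in; nothing more can be done
None
```

I swung the clamp to its load position. I then picked up the lever by its bar at the balance point and handed the job in at about 18.6 s, with the lever held over the two nest rings.

- **Clamp:** the side view put its angle at about 1.59 rad, against 1.57 wanted. It looked unmoved in the last picture.
- **Centring:** in the side-camera depth, both bosses lie within about 1 mm of their ring centres. This is after I mended a first offset of about 2.5 mm. The top camera could not confirm the final fit because the arm hid most of it.
- **Height and level:** the small boss top reads about 96 mm and the large about 97 mm, so the underside is about 40 mm above the rings. The large boss should read 98.5 mm on its collar when level. I put the 1.5 mm shortfall down to its bore and the partly hidden view, but it could be a slight tilt of about 0.5°.
- **Grip and stillness:** the fingers stand 13 mm apart on the 14 mm bar, and the joints were practically at rest.
- **Bystanders:** the thimble and spool show unmoved. The clip is partly hidden behind the gripper in the last view. An earlier top view, with the lever already over the fixture, showed it in place.
- **Disagreement in measurements:** my first fit from picture points put the fixture about 3.4 mm too low. Depth from both cameras gave the stated heights, so I used the depth.

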